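# Push a drive unit home against fence and stop

## Robot

A 7-joint arm with a two-finger parallel gripper is mounted at the origin on the work surface. World frame = base frame: x ahead of the robot, y to its left, z up, the work surface at z = 0. Lengths are in m, angles in rad, forces in N, time in s.
With the tool pointing down it reaches from about 0.4 to 0.85 m from the base axis. Payload 4.5 kg.
Tool frame: the origin (TCP) lies between the finger pads; the fingertips stand r.finger_overhang ahead of it and the grasp point (between the pads) lies 8 mm behind it (r.finger_overhang is the distance from the TCP to the fingertips, in m); z points along the fingers, x is the direction in which the jaws open and shut, and the axes are right-handed (so a half turn about z gives the same grasp; the last joint's range is limited). The gripper opens to 88 mm and grips with 3 to 60 N. Pads are 18 mm wide; open, the fingers measure 123 mm over their backs; the gripper's body (75 mm by 187 mm) begins 45 mm behind the grasp point.
Start: joints at [1.324, 0.689, -0.195, 1.565, 0.157, 0.902, -0.215], TCP at [0.173, -0.601, 0.25] pointing down, gripper open.
Joint ranges: [-3.01, 3.01], [-0.46, 2.08], [-1.47, 1.51], [0.13, 2.56], [-1, 4.14], [0.04, 2.09], [-2.66, 2.66]. Speed limits (rad/s): [2.57, 2.57, 3.14, 3.14, 3.14, 3.14, 3.14].

## Interface

Orientations are given as a unit quaternion [x, y, z, w].
In Python, from plant import r gives the robot as it stands.
- The arm moves only by the tool move_arm, never from a script. Its argument "targets" is a list that holds one entry, the list of rows, each a list of 7 numbers: the turn, a rotation vector about the world's x, y, z in rad, then the shift along the world's x, y, z in m, then the opening, from 0 (shut) to 1 (fully open). A call has 1 to 5 rows; each row shifts and turns the pose as measured when the row begins; what a row does not reach is not made up. A row lasts 1/10 s, in which the tool goes at most 50 mm and 8.59 degrees, less where a joint would pass 70% of its speed; a pose out of reach is approached as far as the arm can. A call with a gripper value outside its range is refused whole. The fingers move at their own pace and stop on an object; "force" is the grip in N (left out, the last holds). Time passes only in rows, so rows that do not move let the fingers close. It gives the time, the measured TCP pose, the force and the opening at its end, in the units of the state.
- r.get_state(): the state, without advancing time (a new reading comes with each control period).
- r.snapshot(name): name is "scene" or "side" or "wrist"; returns a dict with "frame" (480x640x3 uint8, red, green, blue), "K" (3x3 intrinsics, pixels), "T" (4x4, takes a point from camera to world coordinates). Camera axes: x right, y up, looking along -z (the intrinsics and any distortion apply to the point x, -y, -z); pixel columns grow to the right and rows downward; lengths in m; the calibration is good to about 2 mm. The wrist camera is an equidistant fisheye: a pixel r from the principal point sees the ray r / f radians off the axis. A picture is of the moment at which its call begins. There is no depth.
- r.finish_job(): hands the job in, once; it reports no verdict.
Trained networks look in a picture, given as the dict that the camera call returned (one of the last four; its "shot" number tells which), for a name from the list of things; names that differ only in an ending like _2 or _b are one class to them, and where a whole thing is asked for, a point or a joint stands for the part that bears it (a point fixed in the world has none). Each returns a list of dicts, best first, with "score" (0 to 1); they miss things now and then, are a little off and sometimes report something else, mostly with a low value. They report only what shows in the picture. A call takes as long as a camera call.
- r.find_in(picture, query): "centre" ([row, column] in pixels, amid what is visible of it).
The state is a dict: "clock": time; "q": joint angles; "qd": joint speeds; "joint_torque": joint torques, N m; "tool_pos": TCP position; "eef_rot": TCP orientation; "contact_force": force on the tool from outside, world axes, zero at the start; "moment": the same for the moment, N m; "opening": opening from 0.0 (shut) to 1.0 (fully open).
Only numpy, scipy, OpenCV 4.12 (cv2) and the standard library are available. Lean on these libraries where they do the work, as an engineer would, in place of code of your own. Each camera call takes 0.05 s, during which the arm holds its last target. There are 200 camera calls.

## Task

Push the small grey drive unit across the bench until its long side lies flush along the aluminium fence and its end is right up against the steel stop block at one end of that fence. Slide it with the fingers without lifting, tipping or knocking it, leave the tin, the loose pulley and the screwdriver where they are, and finish clear of everything.

Things in the scene. Friction and masses are not known exactly. Their poses are not given: they have to be found in the camera images.
- drive_unit: Loose grey drive unit, 0.45 to 0.8 kg, slides at 3 to 12 N. Foot: plain block 90 (x) by 140 (y) by 24 (z) mm; on top, set in from the edges, a gearbox, dark motor towards -y, small pulley towards +y, up to 57 mm high. Origin: centre of the underside. Starts between robot and fence, 45 to 100 mm clear of it, turned up to 20 degrees relative to it, +x side towards the fence.
- fence: Fixed aluminium angle bar on the bench, 440 mm long (y) and 30 mm high, its foot flange reaching 46 mm behind its face. Origin: middle of the face that looks to the robot, at bench level. x points away from the robot, square to the face; y runs along the fence; the face is the plane x = 0. It may stand askew on the bench by up to 9 degrees.
- stop: Fixed steel block, 60 (x) by 30 (y) by 34 (z) mm, bolt heads on top up to 38 mm; axes parallel to the fence's. Origin: centre of the underside, 35 mm in front of the fence's face and 190 mm along it from its middle, to the left (+y) or right (-y): this changes from start to start. The unit's end must meet the face that looks to the fence's middle.
- tin: Loose round bare metal tin with a lid, 54 mm across and 45 mm high, 250 g, at the other end of the fence, where the stop is not. Origin: centre of its underside. Leave alone.
- pulley: Loose aluminium belt pulley lying flat, 60 mm across and 30 mm high, on the left of the bench. Origin: centre of its underside. Leave alone.
- screwdriver: Screwdriver about 200 mm long lying on the right of the bench. Its axis is x, handle to -x. Leave alone.

How it is judged:
At the end, for the whole second after the job is handed in: The drive unit rests flat on the bench, its long side parallel to the fence within 0.03 rad and within 3 mm of the fence's face, its end within 3 mm of the stop's inner face, at rest (x of drive_unit in the frame of fence between -0.048 and -0.04 m and y of drive_unit in the frame of fence between -0.13 and 0.13 m and (y of drive_unit in the frame of stop between 0.08 and 0.088 m or y of drive_unit in the frame of stop between -0.088 and -0.08 m) and angle between the y axis of drive_unit and the y axis of fence, either way round below 0.03 rad and angle between drive_unit's own z axis and vertical below 0.03 rad and height (world z) of drive_unit below 0.004 m and linear speed of drive_unit below 0.01 m/s); the robot touches nothing.
It fails at once if the drive unit is lifted off the bench (more than 10 mm) (height (world z) of drive_unit above 0.01 m).
It fails at once if the drive unit is tipped (more than 0.12 rad) (angle between drive_unit's own z axis and vertical above 0.12 rad).
It fails at once if the drive unit is knocked along (faster than 0.5 m/s) (linear speed of drive_unit above 0.5 m/s).
It fails at once if the tin, the pulley or the screwdriver is moved (more than 15 mm) (distance of any of tin, pulley, screwdriver from where it was at the start of the episode above 0.015 m).
It also fails if it takes over 51 s, if anything falls off the work surface, if the arm or the gripper's body presses on something with over 40 N, if the wrist force passes 120 N, or if a joint passes its speed limit or range.

## Working session

There is one attempt and no reset: what is moved stays moved. The work goes in short steps, Python scripts to look and compute and a tool call to move; the robot and the scene stay as the last step left them, time stands still between calls to the robot, and variables do not carry over. Pictures are saved under pics/ and viewed, about 8 in all and at most 12, crops included, and the job is handed in when it is done.

Besides the shell and the picture viewer there is one more tool, called after ">>>" as name(argument=value, ...), one argument or row to a line, values as JSON. move_arm: Moves the arm, as the interface text tells. Its arguments: {"type":"object","properties":{"targets":{"type":"array","items":{"type":"array","items":{"type":"array","items":{"type":"number"}}}},"force":{"type":"number"}},"required":["targets"]}

```bash
mkdir -p pics; ls; python3 - <<'E'
from plant import r
import cv2,pickle
print(r.finger_overhang)
s=r.get_state();print(s)
for n in("scene","side"):
    p=r.snapshot(n);cv2.imwrite(f"pics/{n}0.png",p["frame"][:,:,::-1]);pickle.dump(p,open(f"{n}0.pkl","wb"))
    print(n,p["K"],p["T"],[k for k in p])
    for q in("drive_unit","fence","stop","tin","pulley","screwdriver"):
        print(q,[(d["centre"],round(d["score"],2)) for d in r.find_in(p,q)][:2])
E
```

```text
pics
0.011
{'clock': 0.0, 'q': array([ 1.32376706,  0.68998894, -0.194527  ,  1.56630312,  0.15731839,
        0.90249192, -0.21509142]), 'qd': array([-4.94108793e-05, -5.07226570e-04,  1.37894896e-03, -6.28273348e-04,
       -4.50832709e-04,  4.28673264e-04, -1.33527861e-03]), 'joint_torque': array([-1.90062792e-04, -5.27554572e+01, -1.26685593e+00, -1.53426629e+01,
       -5.26267604e-02,  6.61178885e-03,  1.66918467e-04]), 'tool_pos': array([ 0.17301419, -0.59996119,  0.24891815]), 'eef_rot': array([ 7.99142231e-01, -6.01141321e-01, -7.56130512e-04, -4.85382489e-04]), 'contact_force': array([ 0.64106321,  0.46608908, -0.06175572]), 'moment': array([-0.04266596,  0.03369212,  0.0326877 ]), 'opening': 1.0047838118839987}
scene [[447.29515704   0.         318.82667311]
 [  0.         447.29515704 240.56413891]
 [  0.           0.           1.        ]] [[-0.41560222 -0.72954917  0.54316923  1.07839794]
 [ 0.90951159 -0.32811185  0.25520832  0.23561383]
 [-0.00796676  0.60008385  0.79989743  0.83063266]
 [ 0.          0.          0.          1.        ]] ['frame', 'K', 'T', 'shot']
dr
[... 162 characters left out ...]
iver [([161.2, 213.8], 0.64)]
side [[444.33636658   0.         315.62279746]
 [  0.         444.33636658 240.64099758]
 [  0.           0.           1.        ]] [[ 9.69965500e-01  1.93729043e-01 -1.47091765e-01  4.26719184e-01]
 [-2.43241553e-01  7.70803943e-01 -5.88807973e-01 -4.92820514e-01]
 [-6.90293284e-04  6.06902249e-01  7.94776185e-01  6.95688465e-01]
 [ 0.00000000e+00  0.00000000e+00  0.00000000e+00  1.00000000e+00]] ['frame', 'K', 'T', 'shot']
drive_unit [([216.9, 293.1], 0.67)]
fence [([227.3, 372.8], 0.58)]
stop [([289.0, 355.4], 0.46)]
tin [([288.3, 355.1], 0.56), ([144.2, 218.2], 0.18)]
pulley [([141.5, 218.7], 0.82)]
screwdriver [([463.2, 296.1], 0.56), ([148.7, 328.4], 0.4)]
```

View pics/scene0.png

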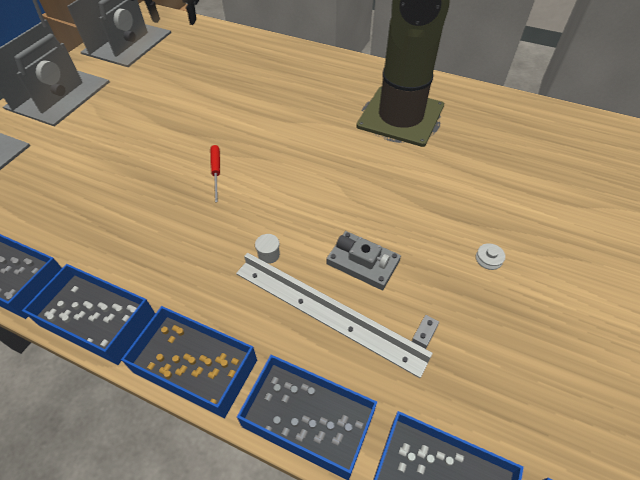

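View pics/side0.png

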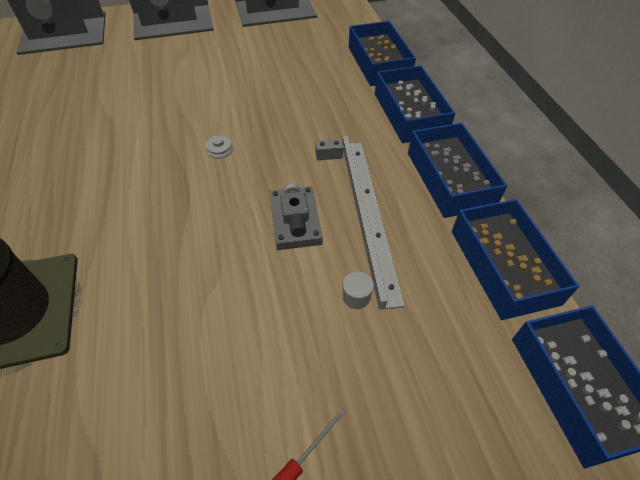

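```bash
python3 - <<'E'
import cv2
a=cv2.imread("pics/side0.png")[120:320,200:420];cv2.imwrite("pics/sidec.png",cv2.resize(a,None,fx=3,fy=3,interpolation=cv2.INTER_CUBIC))
a=cv2.imread("pics/scene0.png")[220:380,220:460];cv2.imwrite("pics/scenec.png",cv2.resize(a,None,fx=3,fy=3,interpolation=cv2.INTER_CUBIC))
E
```

```text
(no output)
```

View pics/sidec.png

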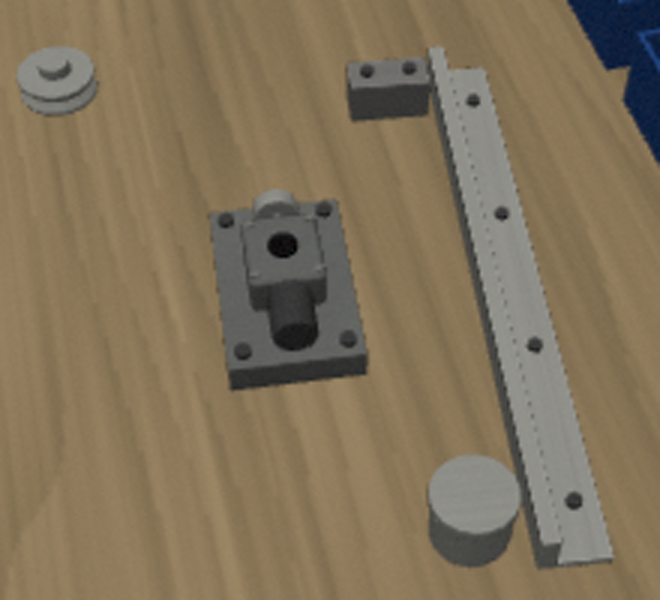

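View pics/scenec.png

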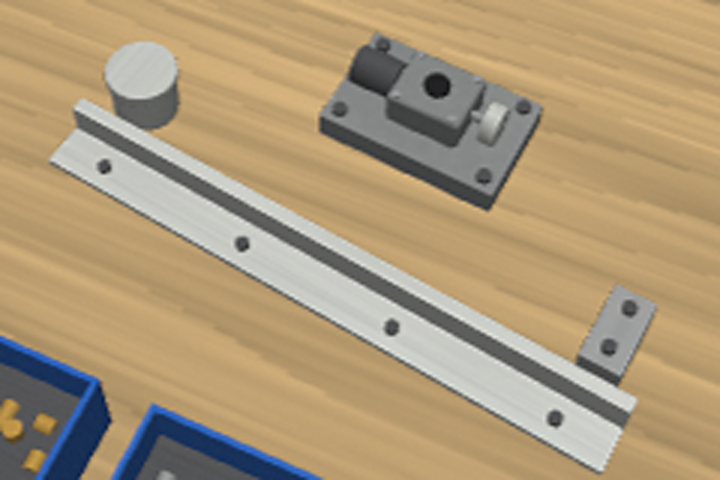

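```bash
cat > h.py <<'E'
import numpy as np,pickle
from scipy.optimize import least_squares
def proj(p,W):
    W=np.atleast_2d(W);T=np.array(p["T"]);c=(W-T[:3,3])@T[:3,:3]
    v=np.c_[c[:,0],-c[:,1],-c[:,2]]@np.array(p["K"]).T
    return v[:,:2]/v[:,2:]
def tf(s,P):
    P=np.asarray(P,float);c,n=np.cos(s[2]),np.sin(s[2])
    return np.c_[s[0]+c*P[:,0]-n*P[:,1],s[1]+n*P[:,0]+c*P[:,1],P[:,2]]
def fit(s0,obs):
    f=lambda s:np.concatenate([(proj(p,tf(s,P))-np.array(U)).ravel() for p,P,U in obs])
    r=least_squares(f,s0,loss="soft_l1");return r.x,np.round(f(r.x).reshape(-1,2),1)
def ray(p,uv,z):
    T=np.array(p["T"]);K=np.array(p["K"]);d=np.linalg.solve(K,[uv[0],uv[1],1]);d=T[:3,:3]@[d[0],-d[1],-d[2]]
    return T[:3,3]+d*(z-T[2,3])/d[2]
E
python3 - <<'E'
from h import *
a=pickle.load(open("side0.pkl","rb"));b=pickle.load(open("scene0.pkl","rb"))
S=lambda L:np.array(L)/3+[200,120]
C=lambda L:np.array(L)/3+[220,220]
# (crop centre offset 0.33px included below)
o=-1/3
fA=[[0,.22,.03],[0,-.22,.03],[0,-.22,0],[-.065,.175,0],[-.005,.175,0]];uA=S([(429,48),(541,545),(541,566),(350,119),(428,114)])+o
fB=[[0,-.22,.03],[0,.22,.03],[-.065,.205,.034],[-.005,.205,.034],[-.065,.175,.034],[-.005,.175,.034]];uB=C([(83,99),(636,400),(656,303),(620,375),(617,285),(579,357)])+o
print(fit([.65,0,0],[(a,fA,uA),(b,fB,uB)]))
print(fit([.65,0,0],[(a,fA,uA)])[0],fit([.65,0,0],[(b,fB,uB)])[0])
t=.024
c=[[-.045,.07,t],[.045,.07,t],[.045,-.07,t],[-.045,-.07,t]]
A=c+[[-.045,-.07,0],[.045,-.07,0]]
va=S([(210,213),(336,200),(366,356),(230,372),(230,388),(367,373)])+o
B=[c[3],c[0],c[1],c[2]];vb=C([(376,34),(543,107),(490,195),(320,119)])+o
print(fit([.5,0,0],[(a,A,va),(b,B,vb)]))
print(fit([.5,0,0],[(a,A,va)])[0],fit([.5,0,0],[(b,B,vb)])[0])
print("tin",ray(b,C([(142,72)])[0],.045),ray(a,S([(473,490)])[0],.045))
print("pul",ray(b,(489,256),.015),ray(a,(218.5,146),.015))
print("scr",ray(b,(215,147),.01),ray(b,(216,200),.01))
E
```

```text
(array([ 0.65667096,  0.0662975 , -0.13401805]), array([[ 0.3, -1.4],
       [ 1.2, -0.9],
       [-0.8,  0.6],
       [ 0.8,  0.2],
       [ 0.7, -0.2],
       [-0.5, -1.1],
       [ 0.8, -0.6],
       [ 0.9,  0.3],
       [ 0.3,  0.7],
       [-0.2, -1. ],
       [-0.6, -1.1]]))
[ 0.65558316  0.06590978 -0.13195535] [ 0.65797737  0.06642865 -0.13259364]
(array([ 0.52835831,  0.08428994, -0.10096757]), array([[-0.1, -1.2],
       [ 0.7, -1.4],
       [ 0.9, -1.4],
       [-0.7, -1.3],
       [ 0.2,  0.9],
       [ 0.4,  0.5],
       [-0.2, -1.8],
       [ 0.2, -1.2],
       [ 0.2, -0.1],
       [-1. , -2.2]]))
[ 0.52734392  0.08251192 -0.09865194] [ 0.53160067  0.08591104 -0.0908662 ]
tin [ 0.59962085 -0.11379223  0.045     ] [ 0.59470686 -0.11778295  0.045     ]
pul [0.40885975 0.33675929 0.015     ] [0.40251444 0.33190529 0.015     ]
scr [ 0.34710983 -0.41715792  0.01      ] [ 0.51141788 -0.30958059  0.01      ]
```

>>> move_arm(
  targets=[
    [[0,0,-0.08,0.031,0.033,0,1],[0,0,-0.08,0.031,0.033,0,1],[0,0,-0.08,0.031,0.033,0,1],[0,0,-0.08,0.031,0.033,0,1],[0,0,-0.08,0.031,0.033,0,1]],
  ],
)

```text
clock: 1.2
tool_pos: [0.3243, -0.4369, 0.2497]
eef_rot: [-0.651, 0.759, -0.001, -0.003]
contact_force: [0.8, -0.4, -1.0]
opening: 1.003
```

>>> move_arm(
  targets=[
    [[0,0,0,0.031,0.033,0,1],[0,0,0,0.031,0.033,0,1],[0,0,0,0.031,0.033,0,1],[0,0,0,0.031,0.033,0,1],[0,0,0,0,0.048,0,1]],
  ],
)

```text
clock: 1.7
tool_pos: [0.4584, -0.2502, 0.2509]
eef_rot: [-0.651, 0.759, -0.005, -0.001]
contact_force: [0.1, 1.4, -0.2]
opening: 0.998
```

>>> move_arm(
  targets=[
    [[0,0,0,0,0.048,0,1],[0,0,0,0,0.048,0,1],[0,0,0,0,0.048,0,1],[0,0,0,0,0.048,0,1],[0,0,0,0,0.048,0,1]],
  ],
)

```text
clock: 2.2
tool_pos: [0.46, -0.0004, 0.2518]
eef_rot: [-0.651, 0.759, -0.006, 0.001]
contact_force: [0.5, 0.7, 0.8]
opening: 1.002
```

>>> move_arm(
  targets=[
    [[0,0,0.02,-0.005,0.025,-0.03,1],[0,0,0,-0.005,0.025,-0.03,1],[0,0,0,-0.005,0.025,-0.03,1],[0,0,0,-0.005,0.02,-0.03,1],[0,0,0,0,0,0,1]],
  ],
)

```text
clock: 2.7
tool_pos: [0.4427, 0.1089, 0.1305]
eef_rot: [-0.665, 0.747, -0.008, 0.008]
contact_force: [-0.5, -0.6, 0.1]
opening: 1.001
```

```bash
python3 - <<'E'
from plant import r
import cv2
s=r.get_state();print(s["tool_pos"],s["eef_rot"])
p=r.snapshot("side");cv2.imwrite("pics/side1.png",p["frame"][:,:,::-1])
E
```

```text
[0.44266279 0.10893277 0.1305173 ] [-0.66482274  0.746918   -0.00756017  0.00818976]
```

View pics/side1.png

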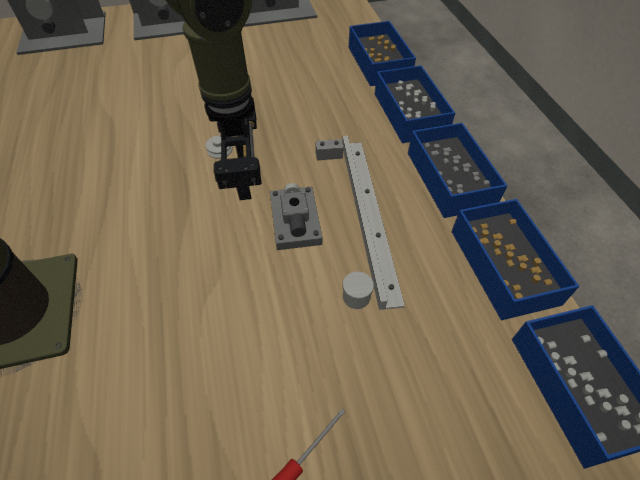

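>>> move_arm(
  targets=[
    [[0,0.02,-0.015,0,-0.007,-0.035,1],[0,0,0,0,-0.007,-0.035,1],[0,0,0,0,0,-0.025,1],[0,0,0,0,0,-0.012,1],[0,0,0,0,0,0,1]],
  ],
)

```text
clock: 3.25
tool_pos: [0.4586, 0.0882, 0.0335]
eef_rot: [-0.655, 0.756, -0.004, 0.001]
contact_force: [-0.7, 0.5, 0.0]
opening: 1.001
```

>>> move_arm(
  targets=[
    [[0,0,0.01,-0.012,0.006,0,1],[0,0,0,0,0,-0.008,1],[0,0,0,0,0,-0.005,1],[0,0,0,0,0,0,1]],
  ],
)

```text
clock: 3.65
tool_pos: [0.4575, 0.0908, 0.0312]
eef_rot: [-0.656, 0.755, -0.006, 0.0]
contact_force: [-0.1, 0.5, 0.6]
opening: 1.001
```

```bash
python3 - <<'E'
from plant import r
s=r.get_state();print(s["tool_pos"],s["q"].round(3),s["contact_force"],s["moment"])
E
```

```text
[0.4575175  0.09076865 0.03120411] [-0.296  0.914 -0.01   2.181  0.418  0.046 -2.43 ] [-0.07064814  0.51744488  0.60570276] [ 0.00108006 -0.03616837  0.01780154]
```

>>> move_arm(
  targets=[
    [[0,0,0,0.008,0.002,-0.002,1],[0,0,0,0.002,0,-0.008,1],[0,0,0,0,0,-0.006,1],[0,0,0,0,0,0,1]],
  ],
)

```text
clock: 4.05
tool_pos: [0.4703, 0.0914, 0.017]
eef_rot: [-0.655, 0.756, -0.008, 0.002]
contact_force: [-0.4, 0.1, 0.6]
opening: 1.002
```

>>> move_arm(
  targets=[
    [[0,0,0,0.006,-0.001,0,1],[0,0,0,0.008,-0.001,0,1],[0,0,0,0.01,-0.001,0,1],[0,0,0,0.01,-0.001,0,1],[0,0,0,0.01,-0.001,0,1]],
  ],
)

```text
clock: 4.55
tool_pos: [0.4873, 0.0878, 0.0161]
eef_rot: [-0.661, 0.75, 0.006, -0.02]
contact_force: [-10.8, 2.4, 7.7]
opening: 1.003
```

```bash
python3 - <<'E'
from plant import r
import cv2
s=r.get_state();print(s["tool_pos"],s["eef_rot"],s["q"].round(3))
p=r.snapshot("side");a=p["frame"][100:300,200:420,::-1];cv2.imwrite("pics/side2.png",cv2.resize(a,None,fx=3,fy=3))
E
```

```text
[0.48729473 0.08783844 0.01605775] [-0.66149038  0.74966579  0.00565416 -0.019993  ] [-0.214  0.953 -0.102  2.051  0.463  0.203 -2.428]
```

View pics/side2.png

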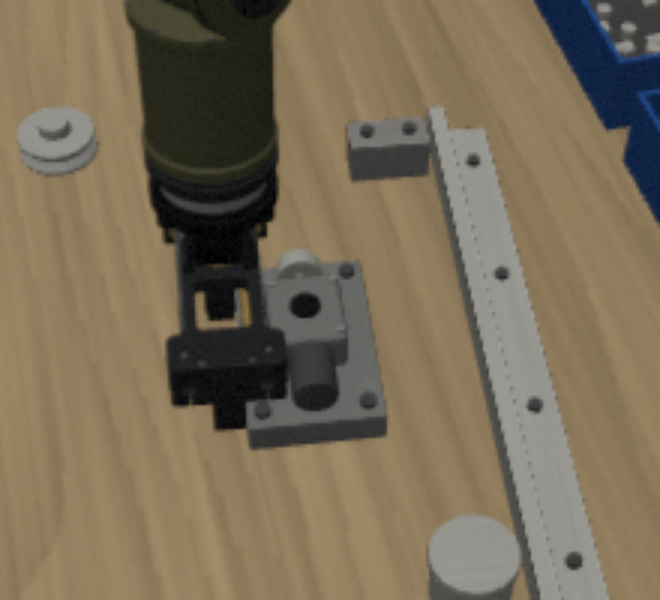

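>>> move_arm(
  targets=[
    [[0.01,-0.03,0,0.012,-0.001,0,1],[0,0,0,0.014,-0.002,0,1],[0,0,0,0.014,-0.002,0,1],[0,0,0,0.014,-0.002,0,1],[0,0,0,0.014,-0.002,0,1]],
  ],
)

```text
clock: 5.1
tool_pos: [0.5251, 0.0793, 0.0151]
eef_rot: [-0.666, 0.745, 0.015, -0.031]
contact_force: [-13.3, 2.5, 10.0]
opening: 0.999
```

>>> move_arm(
  targets=[
    [[0.01,-0.05,-0.01,0.005,0,0.002,1],[0.01,-0.03,-0.01,0.005,0,0.001,1],[0,0,0,0.01,-0.001,0,1]],
  ],
)

```text
clock: 5.4
tool_pos: [0.5355, 0.0784, 0.0168]
eef_rot: [-0.66, 0.752, 0.001, -0.002]
contact_force: [-12.9, 2.2, 10.4]
opening: 0.999
```

>>> move_arm(
  targets=[
    [[0,-0.01,0,0.012,-0.002,0,1],[0,-0.01,0,0.012,-0.002,0,1],[0,-0.01,0,0.012,-0.002,0,1]],
  ],
)

```text
clock: 5.7
tool_pos: [0.5534, 0.0739, 0.0158]
eef_rot: [-0.663, 0.749, 0.001, -0.005]
contact_force: [-12.6, 3.4, 11.6]
opening: 0.995
```

>>> move_arm(
  targets=[
    [[0,-0.01,-0.005,0.012,-0.002,0.001,1],[0,-0.01,0,0.01,-0.001,0,1],[0,-0.01,0,0.01,-0.001,0,1]],
  ],
)

```text
clock: 6.0
tool_pos: [0.5547, 0.0736, 0.0149]
eef_rot: [-0.663, 0.748, 0.009, -0.018]
contact_force: [-18.6, 4.3, 16.9]
opening: 0.997
```

>>> move_arm(
  targets=[
    [[0,-0.02,0,-0.015,0.002,0,1],[0,0,0,-0.025,0.003,0.002,1],[0,0,0,-0.01,0,0.04,1],[0,0,0,-0.03,0,0.045,1],[0,0,0,-0.02,-0.03,0.045,1]],
  ],
)

```text
clock: 6.5
tool_pos: [0.4548, 0.0561, 0.1356]
eef_rot: [-0.665, 0.746, 0.006, -0.015]
contact_force: [0.5, -0.4, 1.1]
opening: 0.996
```

```bash
python3 - <<'E'
from plant import r
import cv2,pickle
s=r.get_state();print(s["tool_pos"],s["eef_rot"],s["q"].round(3))
for n in("scene","side"):
    p=r.snapshot(n);pickle.dump(p,open(f"{n}1.pkl","wb"))
    a=p["frame"][:,:,::-1]
    a=a[220:380,220:460] if n=="scene" else a[120:320,200:420]
    cv2.imwrite(f"pics/{n}3.png",cv2.resize(a,None,fx=3,fy=3,interpolation=cv2.INTER_CUBIC))
E
```

```text
[0.45483372 0.05610532 0.13556451] [-0.66548672  0.74624007  0.00640202 -0.01456709] [-0.071  0.701 -0.247  2.13   0.431  0.391 -2.353]
```

View pics/scene3.png

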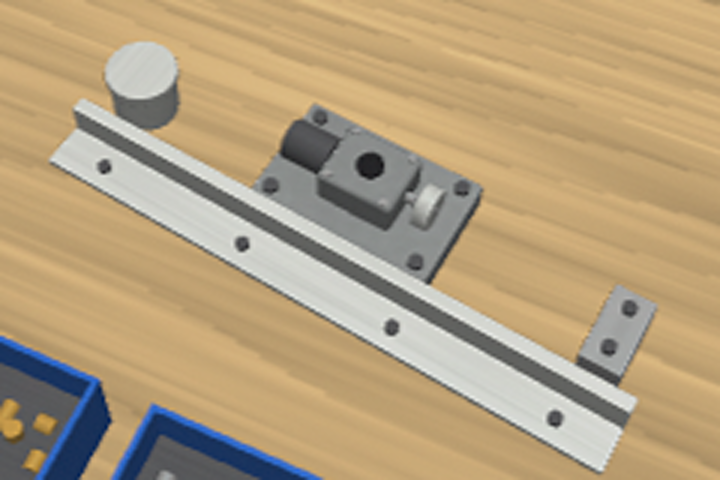

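```bash
python3 - <<'E'
from h import *
b=pickle.load(open("scene1.pkl","rb"))
f=np.array([.657,.0663]);R=np.array([[np.cos(.133),-np.sin(.133)],[np.sin(.133),np.cos(.133)]])
for uv in[(312,103),(483,189)]:
    w=ray(b,np.array(uv)/3+219.7,.024)[:2];print(w,R@(w-f))
print("tool start", f+R.T@[-.046,-.11], "end",f+R.T@[-.046,.105-.07-.009])
E
```

```text
[0.56000946 0.00348192] [-0.08780377 -0.07512505]
[0.57803508 0.14297028] [-0.08843465  0.06552177]
tool start [ 0.59681934 -0.03662856] end [0.61485406 0.09817036]
```

>>> move_arm(
  targets=[
    [[0,0,0.148,0.012,-0.008,0,0.45],[0,0,0.148,0.012,-0.008,0,0.45],[0,0,0.148,0.012,-0.008,0,0.45],[0,0,0.148,0.012,-0.008,0,0.45],[0,0,0.148,0.012,-0.008,0,0.45]],
  ],
)

```text
clock: 7.1
tool_pos: [0.5195, 0.0085, 0.1384]
eef_rot: [0.891, -0.454, 0.003, 0.014]
contact_force: [0.6, 0.1, 0.3]
opening: 0.57
```

>>> move_arm(
  targets=[
    [[0,0,0.148,0.014,-0.009,0,0.45],[0,0,0.148,0.014,-0.009,0,0.45],[0,0,0.148,0.014,-0.009,0,0.45],[0,0,0.148,0.014,-0.009,0,0.45],[0,0,0.148,0.014,-0.009,0,0.45]],
  ],
)

```text
clock: 7.6
tool_pos: [0.5948, -0.0387, 0.1352]
eef_rot: [0.995, -0.096, 0.007, 0.011]
contact_force: [0.9, 0.3, -0.3]
opening: 0.451
```

>>> move_arm(
  targets=[
    [[0.02,0.01,0.06,0.002,0,-0.035,0.45],[0,0,0,0,0,-0.035,0.45],[0,0,0,0,0,-0.03,0.45],[0,0,0,0,0,-0.012,0.45],[0,0,0,0,0,0,0.45]],
  ],
)

```text
clock: 8.1
tool_pos: [0.6021, -0.0425, 0.0163]
eef_rot: [0.998, -0.069, 0.003, 0.0]
contact_force: [-0.2, 0.4, 1.1]
opening: 0.449
```

>>> move_arm(
  targets=[
    [[0,0,0,-0.008,0,0.002,0.45],[0,0,0,0.001,0.008,0,0.45],[0,0,0,0.001,0.008,0,0.45],[0.01,0,0,0.0015,0.01,0,0.45]],
  ],
)

```text
clock: 8.5
tool_pos: [0.5993, -0.0149, 0.0222]
eef_rot: [0.998, -0.07, 0.005, -0.005]
contact_force: [-0.3, 0.4, 0.0]
opening: 0.454
```

>>> move_arm(
  targets=[
    [[0,0,0,0,0,-0.005,0.45],[0,0,0,0.001,0.008,0,0.45],[0.01,0,0,0.0015,0.012,0,0.45],[0.01,0,0,0.0015,0.012,0,0.45]],
  ],
)

```text
clock: 8.9
tool_pos: [0.6016, 0.0043, 0.0176]
eef_rot: [0.997, -0.072, 0.002, -0.001]
contact_force: [-3.3, -15.5, 13.3]
opening: 0.451
```

>>> move_arm(
  targets=[
    [[0.01,0,0,0.002,0.016,0,0.45],[0.01,0,0,0.002,0.016,0,0.45],[0.01,0,0,0.002,0.016,0,0.45],[0.01,0,0,0.002,0.016,0,0.45],[0.01,0,0,0.002,0.016,0,0.45]],
  ],
)

```text
clock: 9.4
tool_pos: [0.6031, 0.0381, 0.0174]
eef_rot: [0.996, -0.083, -0.009, 0.016]
contact_force: [-3.4, -13.3, 10.4]
opening: 0.451
```

>>> move_arm(
  targets=[
    [[0.025,-0.015,0.03,0.003,0.012,0,0.45],[0.015,-0.005,0.01,0.003,0.014,0,0.45],[0.015,-0.005,0.01,0.003,0.014,0,0.45],[0.015,-0.005,0.01,0.003,0.014,0,0.45]],
  ],
)

```text
clock: 9.8
tool_pos: [0.6118, 0.0689, 0.0166]
eef_rot: [0.998, -0.059, -0.001, 0.002]
contact_force: [-9.4, -22.0, 17.7]
opening: 0.45
```

>>> move_arm(
  targets=[
    [[0.01,-0.005,-0.005,0.001,0.014,0,0.45],[0.015,-0.005,0,0.002,0.014,0,0.45],[0.015,-0.005,0,0.002,0.012,0,0.45]],
  ],
)

```text
clock: 10.1
tool_pos: [0.6142, 0.087, 0.0162]
eef_rot: [0.998, -0.067, 0.002, 0.001]
contact_force: [-6.6, -20.0, 17.5]
opening: 0.452
```

>>> move_arm(
  targets=[
    [[0.01,-0.005,0,0.002,0.012,0,0.45],[0.01,-0.005,0,0.002,0.01,0,0.45],[0.01,-0.005,0,0.002,0.01,0,0.45]],
  ],
)

```text
clock: 10.4
tool_pos: [0.6146, 0.0897, 0.016]
eef_rot: [0.997, -0.072, 0.002, 0.014]
contact_force: [-6.1, -18.5, 16.9]
opening: 0.45
```

```bash
cat > look.py <<'E'
from plant import r
import cv2,pickle,sys
from h import *
s=r.get_state();print(s["tool_pos"],s["eef_rot"].round(3),s["q"].round(3),s["contact_force"])
p=r.snapshot("scene");pickle.dump(p,open("scene2.pkl","wb"))
a=p["frame"][240:380,300:460,::-1]
cv2.imwrite(f"pics/{sys.argv[1]}.png",cv2.resize(a,None,fx=4,fy=4,interpolation=cv2.INTER_CUBIC))
E
python3 look.py sc4
```

```text
[0.61456022 0.08972503 0.01598952] [ 0.997 -0.072  0.002  0.014] [ 0.09   1.081 -0.603  1.686  0.941  0.705 -1.178] [ -6.06731045 -18.48911884  16.9218401 ]
```

View pics/sc4.png

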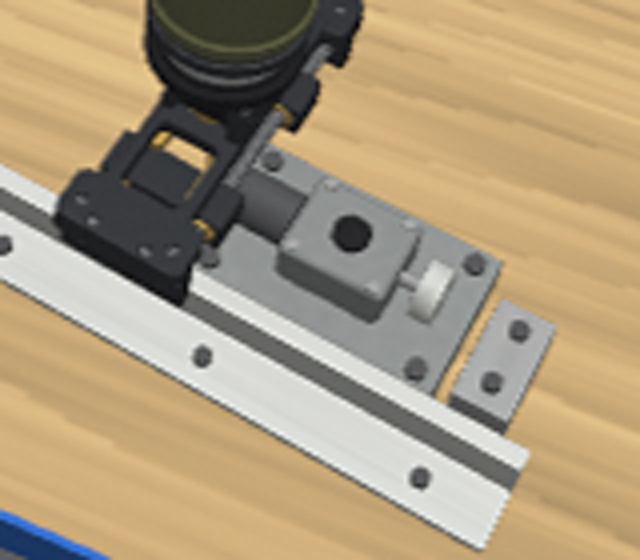

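>>> move_arm(
  targets=[
    [[0.03,0,-0.005,0.001,0.012,0.002,0.45],[0.01,0,0,0.002,0.016,0,0.45],[0.01,0,0,0.002,0.016,0,0.45]],
  ],
)

```text
clock: 10.75
tool_pos: [0.6139, 0.0975, 0.0169]
eef_rot: [0.996, -0.081, -0.006, 0.022]
contact_force: [-6.7, -27.6, 25.8]
opening: 0.447
```

>>> move_arm(
  targets=[
    [[0.02,0,0.02,-0.003,-0.012,0,0.45],[0,0,0,-0.004,-0.025,0.002,0.45],[0,0,0,-0.004,-0.025,0.035,0.45],[0,0,0,-0.02,-0.02,0.045,0.45],[0,0,0,-0.03,-0.02,0.04,0.45]],
  ],
)

```text
clock: 11.25
tool_pos: [0.5544, -0.0034, 0.1331]
eef_rot: [0.997, -0.07, -0.009, 0.012]
contact_force: [0.7, 0.8, 0.8]
opening: 0.445
```

```bash
python3 look.py sc5
```

```text
[ 0.55442136 -0.0034019   0.13314031] [ 0.997 -0.07  -0.009  0.012] [ 0.32   0.865 -0.721  1.846  0.821  0.787 -1.   ] [0.72468496 0.83407064 0.76381549]
```

View pics/sc5.png

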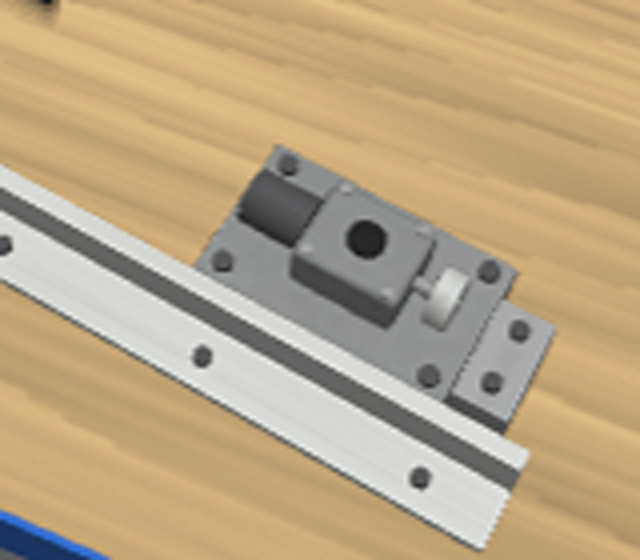

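```bash
python3 - <<'E'
from h import *
b=pickle.load(open("scene2.pkl","rb"))
f=np.array([.657,.0663]);R=np.array([[np.cos(.133),-np.sin(.133)],[np.sin(.133),np.cos(.133)]])
for uv,z in[((281,144),.024),((520,270),.024),((507,298),.034),((555,327),.034),((0,165),.03),((529,456),.03)]:
    w=ray(b,np.array(uv)/4+[299.6,239.6],z)[:2];print(R@(w-f))
E
```

```text
[-0.0919519   0.03780293]
[-0.08933742  0.17607617]
[-0.06553784  0.17755559]
[-0.06336988  0.20391266]
[ 0.00088276 -0.07959472]
[0.00282237 0.21993058]
```

>>> move_arm(
  targets=[
    [[0,0,0.148,-0.005,0.014,0,1],[0,0,0.148,-0.005,0.014,0,1],[0,0,0.148,-0.005,0.014,0,1],[0,0,0.148,-0.005,0.014,0,1],[0,0,0.148,-0.005,0.014,0,1]],
  ],
)

```text
clock: 11.8
tool_pos: [0.5272, 0.0642, 0.141]
eef_rot: [0.954, 0.3, 0.002, 0.015]
contact_force: [-0.1, -0.1, -0.5]
opening: 0.882
```

>>> move_arm(
  targets=[
    [[0,0,0.148,0,0.02,0,1],[0,0,0.148,0,0.02,0,1],[0,0,0.148,0,0.02,0,1],[0,0,0.148,0,0.02,0,1],[0,0,0.148,0,0.02,0,1]],
  ],
)

```text
clock: 12.3
tool_pos: [0.5263, 0.1722, 0.1407]
eef_rot: [0.778, 0.628, 0.009, 0.011]
contact_force: [-0.4, -0.4, -0.5]
opening: 0.998
```

>>> move_arm(
  targets=[
    [[0,0.02,0.08,-0.006,0.014,-0.03,1],[0,0,0,0,0,-0.035,1],[0,0,0,0,0,-0.035,1],[0,0,0,0,0,-0.02,1],[0,0,0,0,0,0,1]],
  ],
)

```text
clock: 12.8
tool_pos: [0.5199, 0.1981, 0.0177]
eef_rot: [0.748, 0.664, 0.007, -0.0]
contact_force: [-0.1, -0.4, 0.8]
opening: 1.004
```

>>> move_arm(
  targets=[
    [[0,0,-0.01,0.008,-0.009,0,1],[0,0,0,0.012,-0.002,0,1],[0,0,0,0.012,-0.002,0,1],[0,0,0,0.01,-0.001,0,1],[0,0,0,0,0,0,1]],
  ],
)

```text
clock: 13.3
tool_pos: [0.5675, 0.184, 0.0232]
eef_rot: [0.752, 0.659, 0.011, -0.0]
contact_force: [0.1, 0.3, -0.6]
opening: 1.001
```

>>> move_arm(
  targets=[
    [[-0.01,0.01,0,0,0,-0.005,1],[0,0,0,0.005,-0.001,0,1],[0,-0.005,0,0.007,-0.001,0,1],[0,-0.005,0,0.008,-0.001,0,1]],
  ],
)

```text
clock: 13.7
tool_pos: [0.5701, 0.1831, 0.0193]
eef_rot: [0.751, 0.66, -0.005, -0.007]
contact_force: [-19.8, -0.8, 11.2]
opening: 1.001
```

>>> move_arm(
  targets=[
    [[0,-0.01,0,0.012,-0.002,0,1],[0,-0.01,0,0.014,-0.002,0,1]],
  ],
)

```text
clock: 13.9
tool_pos: [0.5702, 0.183, 0.0192]
eef_rot: [0.749, 0.662, -0.015, -0.015]
contact_force: [-33.3, 1.1, 18.0]
opening: 0.999
```

>>> move_arm(
  targets=[
    [[0,0,0,-0.012,0.002,0,1],[0,0,0,-0.025,0.003,0.002,1],[0,0,0,-0.02,0,0.03,1],[0,0,0,-0.02,-0.02,0.045,1],[0,0,0,-0.02,-0.03,0.045,1]],
  ],
)

```text
clock: 14.4
tool_pos: [0.4693, 0.1455, 0.1323]
eef_rot: [0.746, 0.665, -0.019, -0.019]
contact_force: [1.3, -1.2, 1.1]
opening: 1.005
```

```bash
python3 look.py sc6
```

```text
[0.46929597 0.14545859 0.13230894] [ 0.746  0.665 -0.019 -0.019] [ 0.21   0.953 -1.062  1.996  1.03   0.931  0.036] [ 1.29844324 -1.18454906  1.1410317 ]
```

View pics/sc6.png

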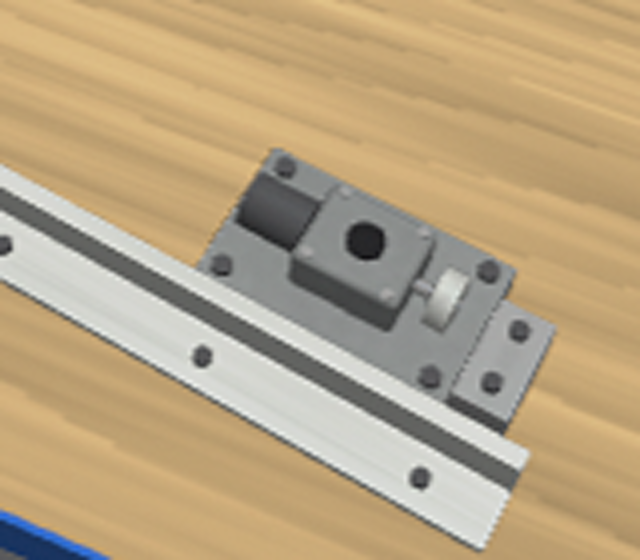

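```bash
python3 - <<'E'
from plant import r
import cv2,pickle
p=r.snapshot("side");pickle.dump(p,open("side2.pkl","wb"))
a=p["frame"][125:245,280:420,::-1]
cv2.imwrite("pics/sd7.png",cv2.resize(a,None,fx=5,fy=5,interpolation=cv2.INTER_CUBIC))
E
```

```text
(no output)
```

View pics/sd7.png

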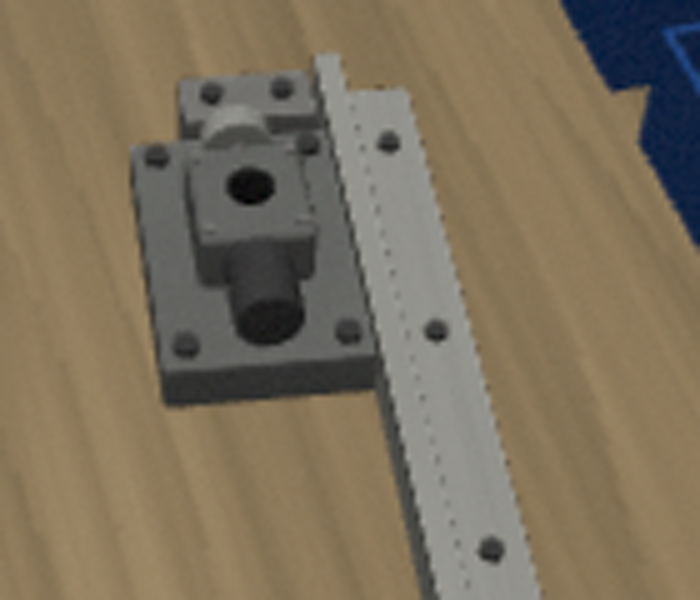

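```bash
python3 - <<'E'
from h import *
a=pickle.load(open("side2.pkl","rb"));b=pickle.load(open("scene2.pkl","rb"))
S=lambda L:np.array(L)/5+[279.6,124.6]
C=lambda L:np.array(L)/4+[299.6,239.6]
t=.024
# fence/stop refit from these same crops
fA=[[0,.22,.03],[-.065,.175,.034],[-.005,.175,.034],[-.065,.205,.034]];uA=S([(315,53),(182,139),(316,127),(179,83)])
fB=[[0,.22,.03],[-.065,.175,.034],[-.005,.175,.034],[-.065,.205,.034],[-.005,.205,.034]];uB=C([(529,456),(507,298),(450,395),(555,327),(506,430)])
A=[[-.045,.07,t],[-.045,-.07,t],[-.045,-.07,0],[.045,-.07,t]];va=S([(132,147),(163,375),(167,405),(380,357)])
B=[[-.045,-.07,t],[-.045,.07,t]];vb=C([(278,148),(517,270)])
for nm,k in(("both",(0,1)),("side",(0,)),("scene",(1,))):
    fo=[(a,fA,uA),(b,fB,uB)];uo=[(a,A,va),(b,B,vb)]
    f,_=fit([.657,.066,-.133],[fo[i] for i in k]);u,e=fit([.62,.17,-.133],[uo[i] for i in k])
    c,s=np.cos(f[2]),np.sin(f[2]);d=u[:2]-f[:2]
    print(nm,f.round(4),"unit in fence",[round(x,4) for x in(c*d[0]+s*d[1],-s*d[0]+c*d[1],u[2]-f[2])])
E
```

```text
both [ 0.6544  0.0659 -0.1467] unit in fence [np.float64(-0.0441), np.float64(0.1038), np.float64(-0.001)]
side [ 0.6482  0.0569 -0.1559] unit in fence [np.float64(-0.0412), np.float64(0.1108), np.float64(0.017)]
scene [ 0.6559  0.0665 -0.1479] unit in fence [np.float64(-0.0443), np.float64(0.1052), np.float64(0.0115)]
```

```bash
python3 - <<'E'
from plant import r
from h import *
a=pickle.load(open("scene0.pkl","rb"));b=pickle.load(open("scene2.pkl","rb"))
for n,(y,x) in dict(tin=(245,268),pulley=(256,489),screw=(175,216)).items():
    d=np.abs(a["frame"][y-22:y+22,x-20:x+20].astype(int)-b["frame"][y-22:y+22,x-20:x+20]).max(2);print(n,(d>40).sum())
print(r.get_state()["contact_force"],r.get_state()["qd"].round(3));print(r.finish_job())
E
```

```text
tin 0
pulley 0
screw 0
[ 0.98690204  0.0966343  -0.22924118] [-0.045  0.077  0.057 -0.064  0.062 -0.041 -0.031]
the job is handed in; nothing more can be done
None
```

I pushed the drive unit sideways with two open fingers to the fence, then along the fence to the left stop. A second sideways push closed a gap of about 2 mm at the fence. I then raised the arm clear and handed the job in at about 14.5 s; it reports no verdict.

**Last checks, from the two-camera fit:**

| Quantity | Measured | Flush value | Allowed |
|---|---|---|---|
| Unit x in the fence frame | -0.044 m | -0.045 m | -0.048 to -0.040 m |
| Unit y in the fence frame | 0.104 m | 0.105 m | 0.102 to 0.110 m |
| Angle to the fence | about 0.001 rad | 0 | below 0.03 rad |

- **Push forces:** the last sideways push met a firm stop at about 33 N, and the push along the fence rose to about 28 N. I did not push along the fence again after the last sideways push.
- **Other things:** the scene images around the tin, pulley and screwdriver are unchanged from the start, and the force on the gripper is near zero.

**What disagreed:**
- **Side camera alone:** it gave x -0.041 m, y 0.111 m and 0.017 rad. That y is beyond where the stop lets the unit go, so I treated it as corner-picking error.
- **Scene camera alone:** it gave y 0.105 m and 0.012 rad.
- **Fence angle:** the final fit put the fence at -0.147 rad, against -0.133 rad at the start. The last fit is therefore good to only 1 or 2 mm.

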